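Index the sample carriage under the UV lamp and start the exposure

ROBOT

A 6-joint arm with a two-finger parallel gripper is mounted at the origin on the work surface. World frame = base frame: x ahead of the robot, y to its left, z up, the work surface at z = 0. Lengths are in mm, angles in degrees, forces in N, time in s.
With the tool pointing down it reaches from about 300 to 850 mm from the base axis. Payload 4.2 kg.
Tool frame: the origin (TCP) lies on the centre line of the jaws, within the pads' length; the fingertips stand env.nose_length ahead of it and the grasp point (between the pads) lies 2 mm behind it (env.nose_length is the distance from the TCP to the fingertips, in mm); z points along the fingers, y is the direction in which the jaws open and shut (so a half turn about z gives the same grasp; the last joint's range is limited). The gripper opens to 91 mm and grips with 3 to 60 N. Pads are 32 mm wide; open, the fingers measure 118 mm over their backs; the gripper's body (76 mm by 178 mm) begins 60 mm behind the grasp point.
Start: joints at [63.025, 18.312, 89.639, -0, 72.044, -1.146], TCP at [250.523, 517.571, 230.976] pointing down, gripper open.
Joint ranges: [-177.97, 177.97], [-48.28, 115.42], [12.27, 149.76], [-77.06, 257.06], [2.81, 150.46], [-146.56, 146.56]. Speed limits (degrees/s): [147.25, 147.25, 180, 180, 180, 180].

INTERFACE

Orientations are given as [roll, pitch, yaw] about the fixed x, y, z axes, in that order (R = Rz(yaw) Ry(pitch) Rx(roll)).
In Python, from workcell import env gives the robot as it stands. The module is installed in compiled form; this text tells all that it offers.
- The arm moves only by the tool jog_arm, never from a script. Its argument "deltas" is a list that holds one entry, the list of rows, each a list of 5 numbers: the shift along the tool's x, y, z in m, then the turn about the tool's z in degrees, then the finger opening in m, from 0 to 0.0912. A call has 1 to 20 rows; each row is the pose to reach, as a shift and turn from the pose commanded when the call began, along the tool's axes at that moment; what a row does not reach only later rows make up. A row lasts 1/12 s, in which the tool goes at most 41.7 mm and 7.16 degrees, less where a joint would pass 70% of its speed; a pose out of reach is approached as far as the arm can. A call with a gripper value outside its range is refused whole. The fingers move at their own pace and stop on an object; "grip_force" is the grip in N (left out, the last holds). Time passes only in rows, so rows that repeat a pose let the fingers close. It gives the time, the measured TCP pose, the force and the opening at its end, in the units of the state.
- env.state(): the state, without advancing time (a new reading comes with each control period).
- env.grab_frame(name): name is "scene" or "top" or "wrist"; returns the picture (400x640x3 uint8, red, green, blue); there is no depth.
- env.camera_params(name): a dict with "fx", "fy", "cx", "cy" (pixels), "xyz" and "orientation" of the camera in the world. Camera axes: x right, y down, z forward; pixel columns grow to the right and rows downward; lengths in mm; the calibration is good to about 2 mm. The wrist camera is an equidistant fisheye: a pixel r from the principal point sees the ray r / f radians off the axis. A picture is of the moment at which its call begins: read the wrist's pose just before it. camera_params takes no time and is no camera call; for the wrist camera it gives the pose at the moment of the call.
- env.job_done(): hands the job in, once; it reports no verdict.
Trained networks look in the newest picture that a camera, given by its name, has taken for a name from the list of things; names that differ only in an ending like _2 or _b are one class to them, and where a whole thing is asked for, a point or a joint stands for the part that bears it (a point fixed in the world has none). Each returns a list of dicts, best first, with "conf" (0 to 1); they miss things now and then, are a little off and sometimes report something else, mostly with a low value. They report only what shows in the picture. A call takes as long as a camera call. They do not tell look-alikes from the thing itself.
- env.look_for(camera, label): "xyz" ([x, y, z] in mm, in world coordinates, good to about 4 mm: the middle of the surface that is visible of it).
The state is a dict: "time_s": time; "qpos": joint angles; "qvel": joint speeds; "effort": joint torques, N m; "ee_pos": TCP position; "ee_rot": TCP orientation; "force": force on the tool from outside, world axes, zero at the start; "torque": the same for the moment, N m; "gripper_width": finger opening in mm.
Only numpy, scipy, OpenCV 4.12 (cv2) and the standard library are available. Lean on these libraries where they do the work, as an engineer would, in place of code of your own. Each camera call takes 0.05 s, during which the arm holds its last target.

TASK

On the UV exposure rail, push the black carriage with your fingertips towards the lamp until you feel it click into the notch of the yellow index clamp (past the blue clamp if that one comes first) and do not push it on beyond the yellow one. Then press the green start button on top of the lamp fully down and let it come back up. Do not touch, lift or tip the sample jar riding in the carriage, and leave everything else on the bench where it is.

Things in the scene. Friction and masses are not known exactly. Their poses are not given: they have to be found in the camera images.
- rail: Exposure rail, fixed for the run: aluminium plate 130 mm wide (x), 14 mm thick, from y = -250 to +270 mm, with a dark profile 50 mm wide, top 42 mm above the table, and a black end block at y = -230 mm, top at 44 mm. Origin on the table on the rail's middle line, z up; its +y points along the rail to the lamp, a white housing 120 (x) by 95 mm (y) centred at y = +213 mm, top at 122 mm.
- carriage (a joint): Carriage travel from its start along the rail's +y (m): 0 at the start, grows towards the lamp, end stops at -0.006 and 0.245; friction about 2 N; it cannot lift off. Black block 100 (rail x) by 80 mm (y), 42 to 72 mm above the table, with a 50 mm square aluminium nest on top (rim at 77 mm) and on its +x side an aluminium arm 22 mm wide, out to 92 mm, with a ball plunger below.
- carriage_tail (a point): Centre of the carriage's flat tail face, the one away from the lamp, the face to push: 100 mm wide, 30 mm high; this point is 15 mm above the carriage's underside and 57 mm above the table. Axes as the rail's; push along +y.
- carriage_mark (a point): On the carriage's arm under its red line, over the spring ball, 42 mm above the table, 75 mm off the middle line along +x; same rail y as the carriage's middle, 40 mm ahead of the tail face.
- carriage_nest (a point): Centre of the floor of the nest on the carriage, about 72 mm above the table; its inside is 42 mm square.
- sample_jar_mid (a point): Centre of the sample jar standing loose in the nest: amber jar with white cap, 32 mm diameter, 36 mm high, top about 108 mm above the table. Must not be touched.
- target_clamp: Yellow index clamp, fixed for the run at the rail's +x side, 60 (x) by 36 mm (y), 35 mm high, two steel ridges across its top with the notch between. Origin on the table under the notch's middle, axes as the rail's. Push rises to about 8 to 13 N with the mark 17 to 10 mm short; past the ridge (9 mm short) it drops and the carriage runs in by itself. Clicked in: mark at this origin's rail y, 2 mm play.
- other_clamp: Blue index clamp, same shape and same notch (the carriage clicks in and out of it in the same way, out with the same force); not the one wanted. It stands 50 to 115 mm before or after the yellow one along the rail; if before, the carriage must be pushed through it.
- start (a joint): Travel of the green start button, 0 up to 0.006 m fully down; springs back; about 5 N fully down.
- start_top (a point): Centre of the green button's top when up: 26 mm diameter cap standing on the lamp's top, 144 mm above the table; pressed straight down.
- spare_jar_mid (a point): Spare amber jar like the sample jar, 32 mm diameter, 36 mm high, on the table on the robot's side of the rail; loose, must not be moved; this point is half-way up on its axis
- resin_bottle_mid (a point): Amber resin bottle, 64 mm diameter, 150 mm high, beyond the rail; loose, must not be moved; this point is half-way up on its axis
- powder_jar_mid (a point): White jar with blue lid, 70 mm diameter, 80 mm high, beyond the rail; loose, must not be moved; this point is half-way up on its axis
- beaker_mid (a point): White cup, 72 mm diameter, 90 mm high, beyond the rail; loose, must not be moved; this point is half-way up on its axis
- screwdriver_grip (a point): Red-handled screwdriver, 170 mm long, lying on the robot's side of the rail; loose, must not be moved; this point is the middle of its handle.
- lens_puck_mid (a point): Amber lens disc, 44 mm diameter, 16 mm high, lying on the robot's side of the rail; loose, must not be moved; this point is half-way up on its axis
Things that resemble listed ones, but are neither listed nor needed, are in the scene too. What is shaped like the part that bears sample_jar_mid but pink is not meant. There is more than one size of the target_clamp; the job needs the smaller.

How it is judged:
By the outcome, as a careful person would: the job done as asked, in the order asked, and still so for the second after the job is handed in, with the robot touching nothing.
It also fails if it takes over 56 s, if anything falls off the work surface, if the arm or the gripper's body presses on something with over 40 N, if the wrist force passes 120 N, or if a joint passes its speed limit or range.

## Working session

There is one attempt and no reset: what is moved stays moved. The work goes in short steps, Python scripts to look and compute and a tool call to move; the robot and the scene stay as the last step left them, time stands still between calls to the robot, and variables do not carry over. Pictures are saved under pics/ and viewed, and the job is handed in when it is done.

Besides the shell and the picture viewer there is one more tool, called after "Call:" as name([rows], argument=value, ...), one row to a line, values as JSON. jog_arm: Moves the arm, as the interface text tells. Its arguments: {"type":"object","properties":{"deltas":{"type":"array"},"grip_force":{"type":"number"}},"required":["deltas"]}

```bash
ls; mkdir -p pics; python3 - <<'E'
from workcell import env
import cv2
s=env.state(); print({k:s[k] for k in ['time_s','ee_pos','ee_rot','gripper_width','force']}, env.nose_length)
for n in ['scene','top','wrist']:
    print(n, env.camera_params(n))
    cv2.imwrite(f'pics/{n}0.png', env.grab_frame(n)[:,:,::-1])
E
```

```text
pics
{'time_s': 0.0, 'ee_pos': array([250.28390051, 517.14195737, 230.10654511]), 'ee_rot': array([-1.79899336e+02, -5.36962894e-04,  1.54173757e+02]), 'gripper_width': 91.10771034334334, 'force': array([-0.72380147,  0.40972261, -0.47603935])} 17.0
scene {'fx': 459.7843679256667, 'fy': 459.7843679256667, 'cx': 317.6066088181733, 'cy': 205.00477455022713, 'xyz': array([ 970.20134579, -445.43351661,  715.94443063]), 'orientation': array([-133.02918354,    0.9836105 ,   38.61253613])}
top {'fx': 483.8449528975849, 'fy': 483.8449528975849, 'cx': 322.72985058146173, 'cy': 196.9387101999595, 'xyz': array([ 463.10635679,   23.8769107 , 1079.74541025]), 'orientation': array([-173.15574222,   -0.45045337,  -89.13049207])}
wrist {'fx': 309.70691628693146, 'fy': 309.70691628693146, 'cx': 322.59496635719836, 'cy': 200.8539117328325, 'xyz': array([179.07292158, 551.13498541, 383.61973128]), 'orientation': array([1.63729934e+02, 1.01657728e-01, 6.42156826e+01])}
```

View pics/top0.png

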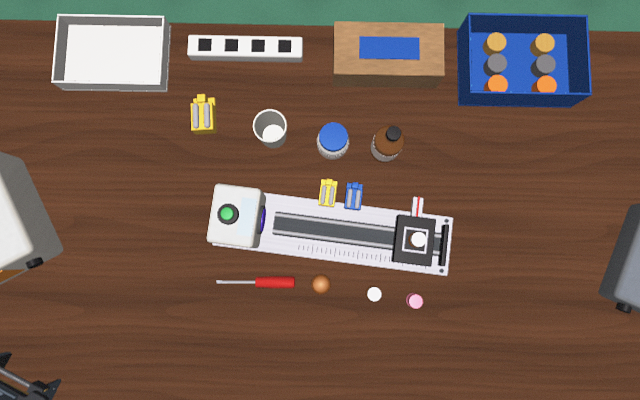

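View pics/scene0.png

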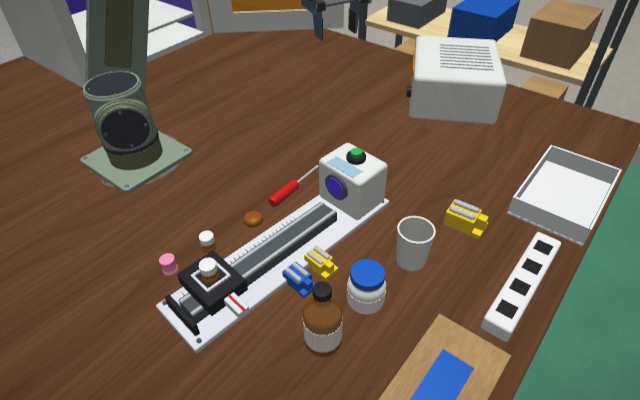

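View pics/wrist0.png

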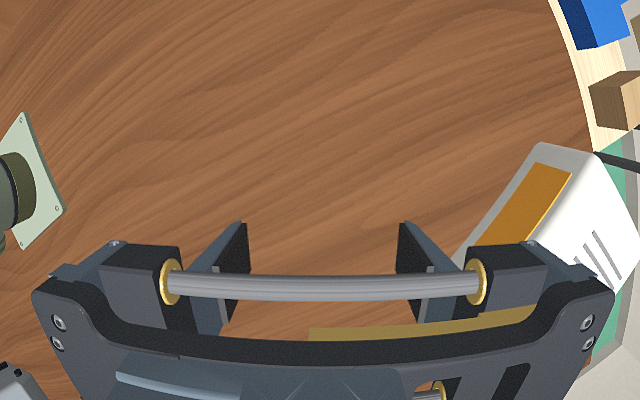

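```bash
cat > h.py <<'E'
from workcell import env
import numpy as np, cv2
from scipy.spatial.transform import Rotation as R
def ray(n,u,v,z,P=None):
    p=P or env.camera_params(n); M=R.from_euler('xyz',p['orientation'],degrees=True).as_matrix()
    d=M@np.array([(u-p['cx'])/p['fx'],(v-p['cy'])/p['fy'],1]); c=np.array(p['xyz'])
    return c+d*(z-c[2])/d[2]
def proj(n,X):
    p=env.camera_params(n); M=R.from_euler('xyz',p['orientation'],degrees=True).as_matrix()
    d=M.T@(np.array(X)-p['xyz']); return np.array([p['fx']*d[0]/d[2]+p['cx'],p['fy']*d[1]/d[2]+p['cy']])
E
python3 - <<'E'
from h import *
a=cv2.imread('pics/top0.png')
cv2.imwrite('pics/topz.png',cv2.resize(a[170:290,200:460],None,fx=3,fy=3,interpolation=cv2.INTER_CUBIC))
b=cv2.imread('pics/scene0.png')
cv2.imwrite('pics/scenez.png',cv2.resize(b[140:350,150:400],None,fx=2.8,fy=2.8,interpolation=cv2.INTER_CUBIC))
for l in ['rail','carriage_tail','carriage','target_clamp','other_clamp','start_top','sample_jar_mid','spare_jar_mid','resin_bottle_mid','beaker_mid']:
    for c in ['top','scene']:
        r=env.look_for(c,l); print(c,l,[(np.round(x['xyz'],0).tolist(),round(x['conf'],2)) for x in r[:3]])
E
```

```text
top rail [([520.0, 46.0, 37.0], 0.89), ([506.0, -174.0, 71.0], 0.52)]
scene rail [([529.0, -186.0, 72.0], 0.69), ([501.0, -180.0, 102.0], 0.69), ([540.0, 30.0, 36.0], 0.65)]
top carriage_tail [([504.0, -173.0, 68.0], 0.62)]
scene carriage_tail [([523.0, -186.0, 71.0], 0.76)]
top carriage [([502.0, -171.0, 73.0], 0.72), ([690.0, -112.0, 99.0], 0.64)]
scene carriage [([504.0, -178.0, 100.0], 0.39)]
top target_clamp [([596.0, 10.0, 29.0], 0.94), ([703.0, 0.0, 83.0], 0.69), ([767.0, 284.0, 41.0], 0.57)]
scene target_clamp [([779.0, 270.0, 30.0], 0.8), ([607.0, -3.0, 24.0], 0.63)]
top other_clamp [([587.0, -48.0, 28.0], 0.64)]
scene other_clamp [([598.0, -62.0, 28.0], 0.97), ([524.0, -188.0, 73.0], 0.38)]
top start_top []
scene start_top [([545.0, 203.0, 145.0], 0.69)]
top sample_jar_mid [([494.0, -172.0, 110.0], 0.78), ([370.0, -183.0, 36.0], 0.5), ([507.0, -176.0, 69.0], 0.37)]
scene sample_jar_mid [([504.0, -177.0, 100.0], 0.87), ([379.0, -186.0, 28.0], 0.68)]
top spare_jar_mid [([381.0, -92.0, 37.0], 0.53)]
scene spare_jar_mid [([392.0, -99.0, 27.0], 0.69), ([607.0, -3.0, 27.0], 0.63)]
top resin_bottle_mid [([691.0, -110.0, 102.0], 0.95), ([502.0, -176.0, 70.0], 0.56), ([521.0, 48.0, 38.0], 0.48)]
scene resin_bottle_mid [([718.0, -137.0, 92.0], 0.6)]
top beaker_mid [([744.0, 137.0, 50.0], 0.57)]
scene beaker_mid [([735.0, 120.0, 63.0], 0.81)]
```

View pics/topz.png

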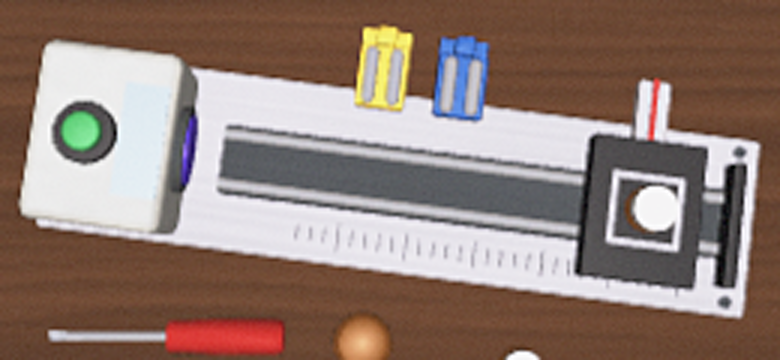

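View pics/scenez.png

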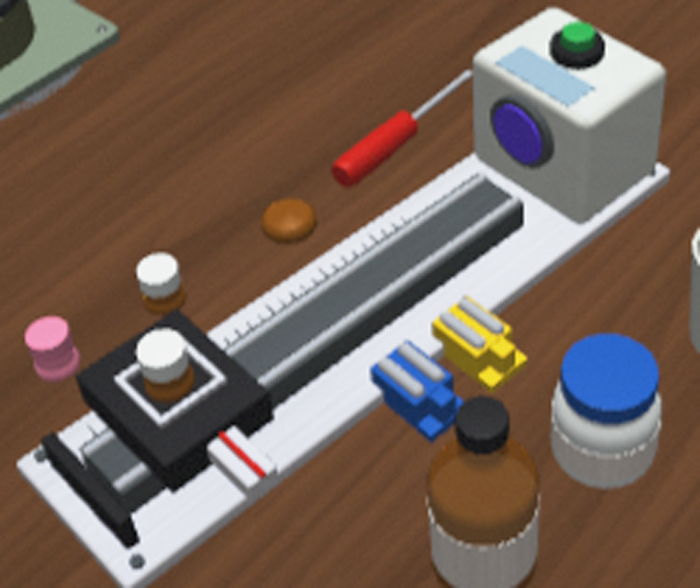

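```bash
cat > fit.py <<'E'
from h import *
from scipy.optimize import least_squares
T=lambda u,v:(u/3+200-1/3,v/3+170-1/3); S=lambda u,v:(u/2.8+150-.32,v/2.8+140-.32)
pts=[('top',T(760,143),(65,-250,14)),('top',T(741,318),(-65,-250,14)),
('top',T(50,40),(60,260.5,122)),('top',T(183,57),(60,165.5,122)),('top',T(158,235),(-60,165.5,122)),('top',T(20,217),(-60,260.5,122)),
('scene',S(20,462),(-65,-250,14)),('scene',S(668,172),(65,270,14)),
('scene',S(553,8),(-60,260.5,122)),('scene',S(663,72),(60,260.5,122)),('scene',S(582,128),(60,165.5,122)),('scene',S(474,50),(-60,165.5,122))]
def W(p,X):
    c,s=np.cos(p[2]),np.sin(p[2]); return np.array([p[0]+c*X[0]-s*X[1],p[1]+s*X[0]+c*X[1],X[2]])
def Inv(p,w):
    c,s=np.cos(p[2]),np.sin(p[2]); d=np.array(w[:2])-p[:2]; return np.array([c*d[0]+s*d[1],-s*d[0]+c*d[1],w[2]])
def fit(sel=None):
    f=lambda p:np.concatenate([proj(n,W(p,X))-uv for n,uv,X in pts if sel is None or n==sel])
    r=least_squares(f,[520,25,0.0],loss='soft_l1',x_scale=[1,1,.01]); return r.x,f(r.x)
E
python3 - <<'E'
from fit import *
for s in [None,'top','scene']:
    p,r=fit(s); print(s,np.round(p[:2],1),np.degrees(p[2]).round(2)); print(r.reshape(-1,2).round(1).tolist())
p,_=fit()
def sh(n,lab,u,v,z):
    uv=T(u,v) if n=='top' else S(u,v)
    w=ray(n,*uv,z); print(n,lab,w.round(1),'rail',Inv(p,w).round(1))
sh('top','button',80,130,144); sh('scene','button',578,30,144)
sh('top','yellow notch',384,75,35);sh('scene','yellow notch',472,322,35)
sh('top','blue notch',461,85,35);sh('scene','blue notch',413,370,35)
sh('top','red line out',656,82,54);sh('top','redline in',652,138,54)
sh('scene','red line',243,453,54)
sh('top','car tail +x',707,150,72);sh('top','car tail -x',693,288,72);sh('top','car front +x',594,136,72);sh('top','car front -x',578,273,72)
sh('scene','car tail +x',174,470,72);sh('scene','car tail -x',80,378,72)
sh('top','jar top',656,207,108);sh('scene','jar top',163,350,108)
sh('top','endblock+x',737,165,44);sh('top','endblock-x',722,286,44)
E
```

```text
None [514.7 -16.7] -6.62
[[0.5, -0.1], [1.0, 0.6], [-2.1, -0.8], [0.7, -0.3], [0.2, 0.3], [-1.6, -0.0], [-3.1, 0.5], [0.9, -0.4], [-0.6, -2.0], [2.6, -1.8], [1.2, -0.5], [-2.7, 1.8]]
top [514.8 -16.7] -6.53
[[0.5, -0.3], [1.0, 0.4], [-2.1, -0.7], [0.6, -0.2], [0.2, 0.4], [-1.6, 0.2]]
scene [514.2 -17.3] -6.88
[[-3.7, 0.1], [1.0, -0.0], [-0.4, -1.8], [2.6, -1.4], [1.1, -0.2], [-2.7, 1.9]]
top button [541.2 204.5 144. ] rail [  0.8 222.7 144. ]
scene button [539.7 206.5 144. ] rail [ -1.  224.6 144. ]
top yellow notch [593.8   6.9  35. ] rail [75.8 32.5 35. ]
scene yellow notch [595.1   7.5  35. ] rail [77.1 33.3 35. ]
top blue notch [587.4 -49.   35. ] rail [ 75.9 -23.8  35. ]
scene blue notch [590.2 -49.9  35. ] rail [ 78.8 -24.3  35. ]
top red line out [ 589.5 -186.8   54. ] rail [  93.9 -160.3   54. ]
top redline in [ 549.4 -183.6   54. ] rail [  53.7 -161.8   54. ]
scene red line [ 560.  -174.9   54. ] rail [  63.2 -151.9   54. ]
top car tail +x [ 540.1 -218.2   72. ] rail [  48.5 -197.3   72. ]
top car tail -x [ 444.8 -207.4   72. ] rail [ -47.5 -197.5   72. ]
top car front +x [ 548.7 -139.5   72. ] rail [  47.9 -118.    72. ]
top car front -x [ 453.8 -128.1   72. ] rail [ -47.7 -117.7   72. ]
scene car tail +x [ 547.5 -216.1   72. ] rail [  55.5 -194.3   72. ]
scene car tail -x [ 447.8 -206.1   72. ] rail [ -44.6 -195.9   72. ]
top jar top [ 498.7 -175.   108. ] rail [   2.3 -159.1  108. ]
scene jar top [ 500.1 -174.3  108. ] rail [   3.6 -158.2  108. ]
top endblock+x [ 531.9 -246.3   44. ] rail [  43.5 -226.1   44. ]
top endblock-x [ 446.  -234.4   44. ] rail [ -43.2 -224.2   44. ]
```

```bash
cat > go.py <<'E'
from fit import *
P=np.array([514.7,-16.7,np.radians(-6.6)])
def delta(cmd,yaw0,railxyz):
    w=W(P,railxyz); d=w-np.array(cmd); a=np.radians(yaw0)
    tx=np.array([np.cos(a),np.sin(a),0]);ty=np.array([np.sin(a),-np.cos(a),0])
    return w.round(1),np.round([d@tx,d@ty,-d[2]],1)
E
python3 - <<'E'
from go import *
print(delta([250.523,517.571,230.976],154.17,(0,-226,200)))
E
```

```text
(array([ 488.7, -241.2,  200. ]), array([-545. , -579.2,   31. ]))
```

Call:
jog_arm([
  [[-0.013, -0.014, 0, 3, 0.0], [-0.036, -0.038, 0, 7, 0.0], [-0.064, -0.068, 0, 11, 0.0], [-0.092, -0.098, 0, 15, 0.0], [-0.12, -0.127, 0, 19, 0.0], [-0.148, -0.157, 0, 23, 0.0], [-0.176, -0.187, 0, 27, 0.0], [-0.204, -0.217, 0, 31, 0.0], [-0.232, -0.247, 0, 35, 0.0], [-0.26, -0.276, 0, 39, 0.0], [-0.288, -0.306, 0, 43, 0.0], [-0.316, -0.336, 0, 47, 0.0], [-0.344, -0.366, 0, 51, 0.0], [-0.372, -0.395, 0, 55, 0.0], [-0.4, -0.425, 0, 59, 0.0], [-0.428, -0.455, 0, 63, 0.0], [-0.456, -0.485, 0, 66, 0.0], [-0.484, -0.514, 0, 68, 0.0], [-0.508, -0.54, 0, 70, 0.0], [-0.525, -0.558, 0, 70.8, 0.0]],
], grip_force=40)

```text
time_s: 2.82
ee_pos: [480.6, -216.8, 230.9]
ee_rot: [180.0, 0.1, 83.2]
force: [0.9, -0.1, 0.1]
gripper_width: 0.3
```

```bash
python3 - <<'E'
from go import *
a=np.radians(154.17);tx=np.array([np.cos(a),np.sin(a),0]);ty=np.array([np.sin(a),-np.cos(a),0])
c=np.array([250.523,517.571,230.976])-525*tx-558*ty; print(c.round(1))
print(delta(c,83.4,(0,-226,110)))
E
```

```text
[ 479.9 -213.4  231. ]
(array([ 488.7, -241.2,  110. ]), array([-26.6,  11.9, 121. ]))
```

Call:
jog_arm([
  [[-0.015, 0.006, 0.01, 0, 0], [-0.0266, 0.0119, 0.04, 0, 0], [-0.0266, 0.0119, 0.075, 0, 0], [-0.0266, 0.0119, 0.105, 0, 0], [-0.0266, 0.0119, 0.121, 0, 0], [-0.0266, 0.0119, 0.121, 0, 0], [-0.0266, 0.0119, 0.121, 0, 0]],
])

```text
time_s: 3.4
ee_pos: [488.2, -240.5, 109.1]
ee_rot: [-179.9, -0.1, 83.4]
force: [0.1, 0.3, 0.4]
gripper_width: 0.7
```

```bash
python3 - <<'E'
from h import *
print(env.state()['ee_pos'])
for n in ['scene','wrist','top']: cv2.imwrite(f'pics/{n}1.png', env.grab_frame(n)[:,:,::-1])
a=cv2.imread('pics/scene1.png')[180:380,100:350]
b=cv2.imread('pics/top1.png')[170:290,340:490]
cv2.imwrite('pics/c1.png',cv2.hconcat([cv2.resize(a,(400,320)),cv2.resize(b,(400,320))]))
E
```

```text
[ 488.19222491 -240.48443443  109.11105051]
```

View pics/c1.png

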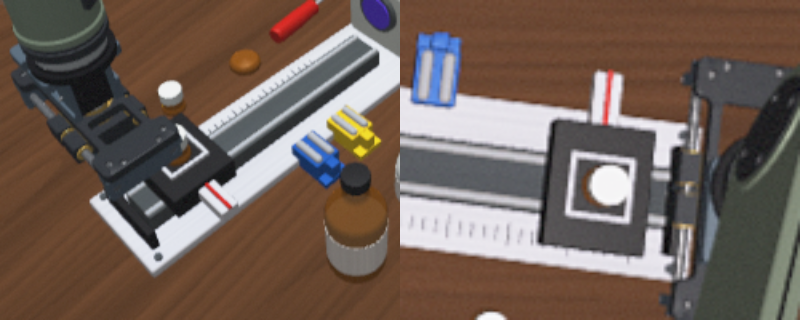

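View pics/wrist1.png

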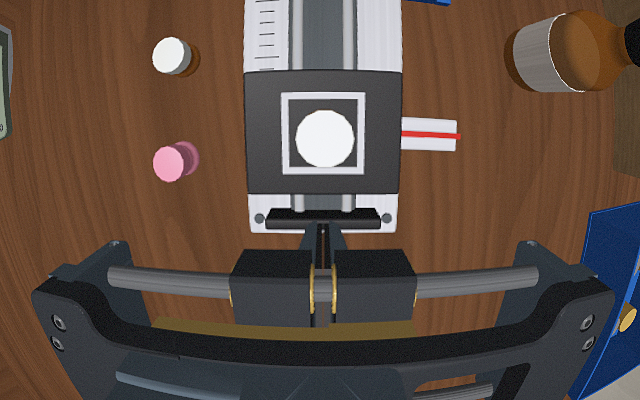

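Call:
jog_arm([
  [[0, 0, 0.012, 0, 0], [0, 0, 0.028, 0, 0], [0, 0, 0.039, 0, 0], [0, 0, 0.039, 0, 0], [0.003, 0, 0.039, 0, 0], [0.006, 0, 0.039, 0, 0], [0.008, 0, 0.039, 0, 0], [0.01, 0, 0.039, 0, 0], [0.012, 0, 0.039, 0, 0], [0.014, 0, 0.039, 0, 0], [0.016, 0, 0.039, 0, 0]],
])

```text
time_s: 4.47
ee_pos: [491.1, -225.7, 71.5]
ee_rot: [179.9, 0.1, 83.4]
force: [0.4, -2.2, 1.4]
gripper_width: 0.4
```

Call:
jog_arm([
  [[0.002, 0, 0, 0, 0], [0.005, 0, 0, 0, 0], [0.009, 0, 0, 0, 0], [0.014, 0, 0, 0, 0], [0.019, 0, 0, 0, 0], [0.024, 0, 0, 0, 0], [0.029, 0, 0, 0, 0], [0.034, 0, 0, 0, 0], [0.039, 0, 0, 0, 0], [0.044, 0, 0, 0, 0], [0.049, 0, 0, 0, 0], [0.054, 0, 0, 0, 0], [0.059, 0, 0, 0, 0], [0.064, 0, 0, 0, 0], [0.069, 0, 0, 0, 0], [0.074, 0, 0, 0, 0], [0.079, 0, 0, 0, 0], [0.083, 0, 0, 0, 0], [0.086, 0, 0, 0, 0], [0.088, 0, 0, 0, 0]],
])

```text
time_s: 6.13
ee_pos: [500.5, -137.4, 70.8]
ee_rot: [-180.0, -0.0, 83.4]
force: [1.5, -2.7, -1.0]
gripper_width: 0.6
```

```bash
cat > look.py <<'E'
import sys
from go import *
k=sys.argv[1]
s=env.state(); print(s['time_s'],s['ee_pos'].round(1),'rail',Inv(P,s['ee_pos']).round(1),s['force'].round(1))
for n in ['scene','wrist','top']: cv2.imwrite(f'pics/{n}{k}.png', env.grab_frame(n)[:,:,::-1])
w=cv2.imread(f'pics/wrist{k}.png')
t=cv2.imread(f'pics/top{k}.png')[170:290,280:480]; sc=cv2.imread(f'pics/scene{k}.png')[150:350,150:400]
cv2.imwrite(f'pics/c{k}.png',cv2.vconcat([cv2.resize(w[:250],(800,312)),cv2.hconcat([cv2.resize(t,(450,270),interpolation=cv2.INTER_CUBIC),cv2.resize(sc,(350,270),interpolation=cv2.INTER_CUBIC)])]))
E
python3 look.py 2
```

```text
6.1333 [ 500.5 -137.4   70.8] rail [  -0.2 -121.5   70.8] [ 1.5 -2.7 -1. ]
```

View pics/c2.png

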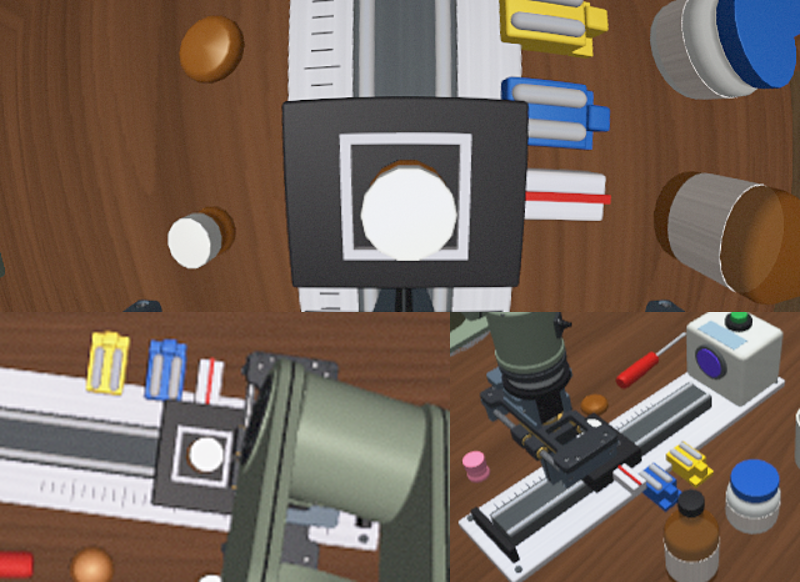

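```bash
cat >> h.py <<'E'
def wray(u,v,z):
    p=env.camera_params('wrist'); M=R.from_euler('xyz',p['orientation'],degrees=True).as_matrix()
    a=np.array([u-p['cx'],v-p['cy']]); r=np.hypot(*a); th=r/p['fx']
    d=M@np.array([*(a/r*np.sin(th)),np.cos(th)]); c=np.array(p['xyz']); return c+d*(z-c[2])/d[2]
E
python3 - <<'E'
from go import *
for l,u,v,z in [('red',565,197.5,54),('red z50',565,197.5,50),('blue',557,113,35),('yellow',553,-0,35),('tail edgeL',293,286,72),('tail edgeR',518,286,72),('front',285,100,72)]:
    w=wray(u*.8,v*250/312,z); print(l,w.round(1),Inv(P,w).round(1))
for l,u,v,z in [('top red',208,381-312,54),('top blue',165,370-312,35),('top yellow',107,363-312,35)]:
    w=ray('top',u*200/450+280,v*120/270+170,z); print(l,w.round(1),Inv(P,w).round(1))
E
```

```text
red [581.6 -91.3  54. ] [ 75.  -66.4  54. ]
red z50 [583.3 -92.   50. ] [ 76.8 -66.9  50. ]
blue [588.  -50.8  35. ] [ 76.7 -25.4  35. ]
yellow [594.2  10.5  35. ] [75.9 36.2 35. ]
tail edgeL [ 454.5 -113.7   72. ] [ -48.6 -103.3   72. ]
tail edgeR [ 551.6 -124.8   72. ] [  49.  -103.2   72. ]
front [464.4 -35.9  72. ] [-47.8 -24.8  72. ]
top red [580.  -88.6  54. ] [ 73.2 -63.9  54. ]
top blue [592.2 -49.   35. ] [ 80.7 -23.2  35. ]
top yellow [598.2   7.2  35. ] [80.2 33.3 35. ]
```

Call:
jog_arm([
  [[0.002, 0, 0, 0, 0], [0.005, 0, 0, 0, 0], [0.009, 0, 0, 0, 0], [0.013, 0, 0, 0, 0], [0.016, 0, 0, 0, 0], [0.019, 0, 0, 0, 0], [0.021, 0, 0, 0, 0], [0.0225, 0, 0, 0, 0], [0.024, 0, 0, 0, 0]],
])

```text
time_s: 7.03
ee_pos: [503.5, -113.8, 70.9]
ee_rot: [-180.0, -0.0, 83.4]
force: [-2.2, -2.9, -1.1]
gripper_width: 0.2
```

Call:
jog_arm([
  [[0.0015, 0, 0, 0, 0], [0.003, 0, 0, 0, 0]],
])

```text
time_s: 7.2
ee_pos: [503.6, -112.7, 71.0]
ee_rot: [-180.0, 0.2, 83.5]
force: [-4.0, -12.7, -1.2]
gripper_width: 0.2
```

Call:
jog_arm([
  [[0.0015, 0, 0, 0, 0], [0.003, 0, 0, 0, 0]],
])

```text
time_s: 7.37
ee_pos: [503.9, -110.3, 71.0]
ee_rot: [-180.0, 0.2, 83.5]
force: [-3.0, -8.2, -1.2]
gripper_width: 0.4
```

Call:
jog_arm([
  [[0.001, 0, 0, 0, 0], [0.002, 0, 0, 0, 0]],
])

```text
time_s: 7.53
ee_pos: [504.2, -107.2, 70.9]
ee_rot: [-180.0, 0.1, 83.4]
force: [-2.4, -5.5, -0.8]
gripper_width: 0.5
```

Call:
jog_arm([
  [[0.001, 0, 0, 0, 0], [0.002, 0, 0, 0, 0]],
])

```text
time_s: 7.7
ee_pos: [504.9, -104.1, 71.0]
ee_rot: [180.0, -0.0, 83.3]
force: [-0.7, -0.6, 0.5]
gripper_width: 0.6
```

```bash
python3 look.py 3
```

```text
7.7 [ 504.9 -104.1   71. ] rail [  0.4 -87.9  71. ] [-0.7 -0.6  0.5]
```

View pics/c3.png

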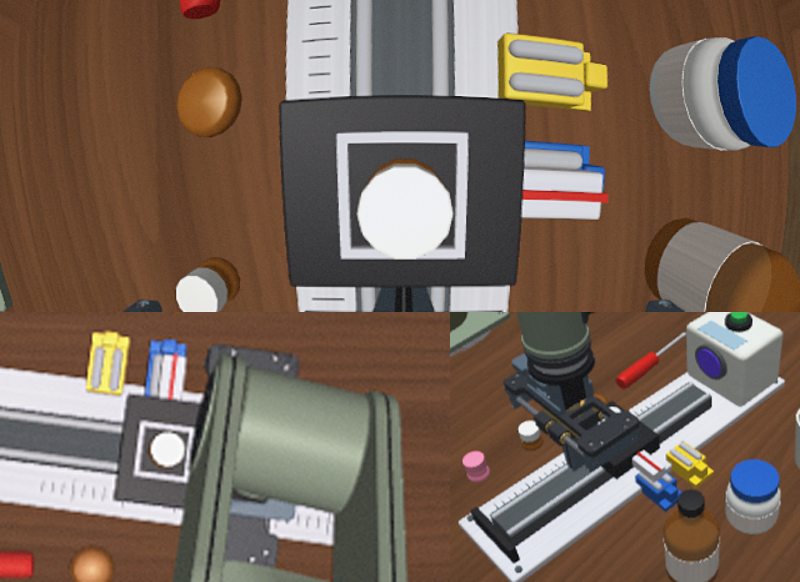

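Call:
jog_arm([
  [[0.001, 0, 0, 0, 0], [0.002, 0, 0, 0, 0]],
])

```text
time_s: 8.02
ee_pos: [505.3, -101.8, 71.1]
ee_rot: [179.9, -0.0, 83.4]
force: [0.2, -0.1, 0.6]
gripper_width: 0.3
```

Call:
jog_arm([
  [[0.001, 0, 0, 0, 0], [0.002, 0, 0, 0, 0], [0.002, 0, 0, 0, 0]],
])

```text
time_s: 8.27
ee_pos: [505.2, -99.9, 71.0]
ee_rot: [180.0, -0.0, 83.4]
force: [0.8, -0.0, 0.2]
gripper_width: 0.8
```

```bash
python3 look.py 4
```

```text
8.2667 [505.2 -99.9  71. ] rail [  0.1 -83.7  71. ] [ 0.8 -0.   0.2]
```

View pics/c4.png

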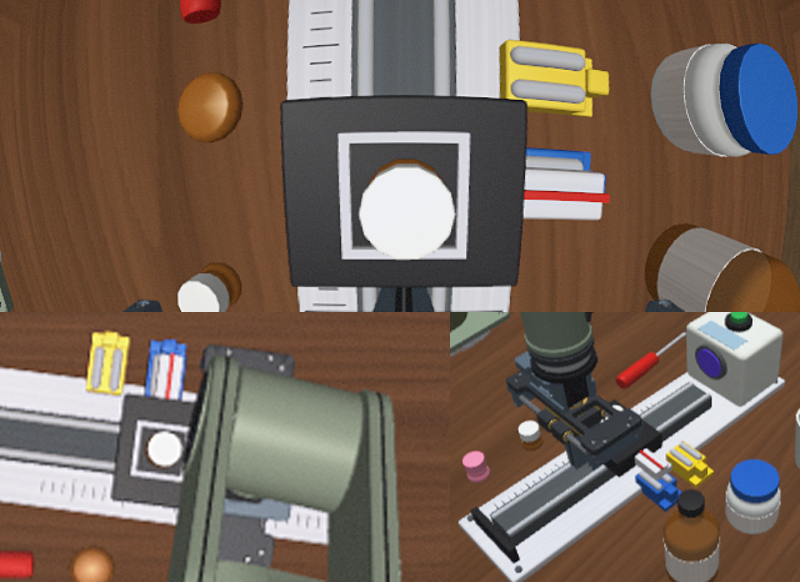

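Call:
jog_arm([
  [[0.001, 0, 0, 0, 0], [0.002, 0, 0, 0, 0], [0.003, 0, 0, 0, 0]],
])

```text
time_s: 8.67
ee_pos: [505.5, -97.5, 71.0]
ee_rot: [180.0, 0.0, 83.4]
force: [-0.6, -2.7, 0.7]
gripper_width: 0.6
```

Call:
jog_arm([
  [[0.001, 0, 0, 0, 0], [0.002, 0, 0, 0, 0]],
])

```text
time_s: 8.83
ee_pos: [505.6, -95.7, 71.0]
ee_rot: [180.0, 0.1, 83.4]
force: [-0.6, -6.3, 0.8]
gripper_width: 0.4
```

Call:
jog_arm([
  [[0.001, 0, 0, 0, 0], [0.002, 0, 0, 0, 0]],
])

```text
time_s: 9.0
ee_pos: [505.8, -95.0, 71.0]
ee_rot: [180.0, 0.2, 83.5]
force: [-2.0, -12.6, 0.8]
gripper_width: 0.3
```

Call:
jog_arm([
  [[0.001, 0, 0, 0, 0], [0.002, 0, 0, 0, 0]],
])

```text
time_s: 9.17
ee_pos: [505.9, -94.1, 71.1]
ee_rot: [180.0, 0.3, 83.5]
force: [-2.7, -14.0, 0.6]
gripper_width: 0.7
```

Call:
jog_arm([
  [[0.001, 0, 0, 0, 0], [0.002, 0, 0, 0, 0]],
])

```text
time_s: 9.33
ee_pos: [506.2, -90.8, 71.0]
ee_rot: [180.0, 0.2, 83.4]
force: [-1.0, -4.3, -0.0]
gripper_width: 0.6
```

Call:
jog_arm([
  [[0.001, 0, 0, 0, 0], [0.003, 0, 0, 0, 0], [0.006, 0, 0, 0, 0], [0.009, 0, 0, 0, 0], [0.012, 0, 0, 0, 0], [0.015, 0, 0, 0, 0], [0.018, 0, 0, 0, 0], [0.02, 0, 0, 0, 0], [0.022, 0, 0, 0, 0], [0.023, 0, 0, 0, 0]],
])

```text
time_s: 10.17
ee_pos: [509.1, -66.0, 70.9]
ee_rot: [-180.0, -0.0, 83.4]
force: [-1.4, -2.5, -0.4]
gripper_width: 0.4
```

```bash
python3 look.py 5
```

```text
10.1667 [509.1 -66.   70.9] rail [  0.1 -49.7  70.9] [-1.4 -2.5 -0.4]
```

View pics/c5.png

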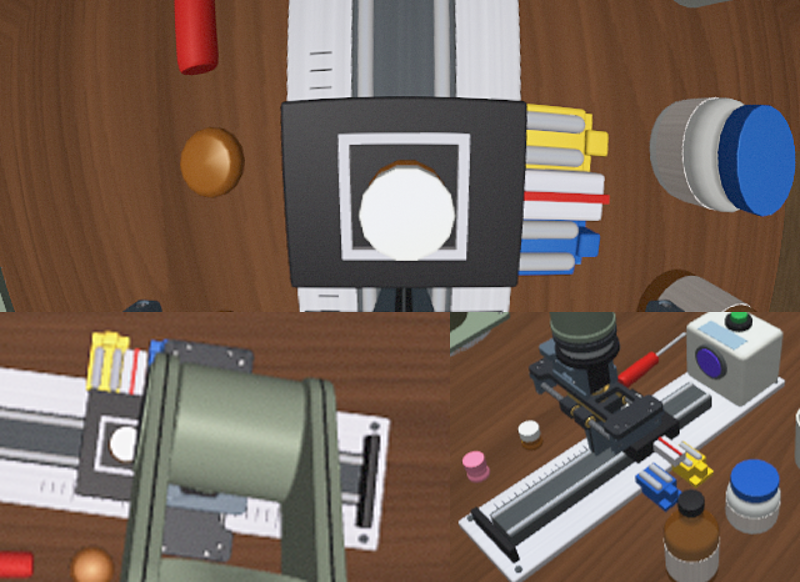

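Carriage lies between blue and yellow, red line at wrist (565,197), yellow ridges at y≈120 and 155. Now slow.

Call:
jog_arm([
  [[0.0015, 0, 0, 0, 0], [0.003, 0, 0, 0, 0], [0.0045, 0, 0, 0, 0], [0.006, 0, 0, 0, 0]],
])

```text
time_s: 10.65
ee_pos: [509.7, -60.4, 70.9]
ee_rot: [-180.0, 0.0, 83.4]
force: [-0.4, -1.9, 0.1]
gripper_width: 0.4
```

Call:
jog_arm([
  [[0.001, 0, 0, 0, 0], [0.002, 0, 0, 0, 0]],
])

```text
time_s: 10.82
ee_pos: [509.9, -58.3, 70.9]
ee_rot: [-180.0, -0.0, 83.4]
force: [0.0, -3.1, 0.1]
gripper_width: 0.8
```

Call:
jog_arm([
  [[0.001, 0, 0, 0, 0], [0.002, 0, 0, 0, 0]],
])

```text
time_s: 10.98
ee_pos: [510.1, -56.5, 70.9]
ee_rot: [-180.0, 0.0, 83.4]
force: [-0.9, -4.0, 0.0]
gripper_width: -0.1
```

Call:
jog_arm([
  [[0.001, 0, 0, 0, 0], [0.002, 0, 0, 0, 0]],
])

```text
time_s: 11.15
ee_pos: [510.3, -55.7, 71.0]
ee_rot: [-180.0, 0.2, 83.5]
force: [-1.7, -9.9, 0.6]
gripper_width: 0.5
```

Call:
jog_arm([
  [[0.001, 0, 0, 0, 0], [0.0015, 0, 0, 0, 0]],
])

```text
time_s: 11.32
ee_pos: [510.3, -55.4, 71.0]
ee_rot: [-180.0, 0.3, 83.5]
force: [-1.9, -13.7, 1.1]
gripper_width: 0.8
```

Call:
jog_arm([
  [[0.001, 0, 0, 0, 0], [0.0015, 0, 0, 0, 0]],
])

```text
time_s: 11.48
ee_pos: [510.4, -54.1, 71.0]
ee_rot: [-180.0, 0.3, 83.5]
force: [-1.8, -8.6, 0.5]
gripper_width: 0.3
```

Call:
jog_arm([
  [[0.0005, 0, 0, 0, 0], [0.001, 0, 0, 0, 0]],
])

```text
time_s: 11.65
ee_pos: [510.6, -52.4, 71.0]
ee_rot: [-180.0, 0.2, 83.5]
force: [-0.8, -5.5, 1.0]
gripper_width: 0.3
```

Force is dropping past the rise; continue gently to the crest (blue analogue at about y -47).

Call:
jog_arm([
  [[0.001, 0, 0, 0, 0], [0.002, 0, 0, 0, 0]],
])

```text
time_s: 11.82
ee_pos: [511.0, -48.7, 70.9]
ee_rot: [-180.0, 0.0, 83.3]
force: [-1.2, -1.5, 0.4]
gripper_width: 0.5
```

Call:
jog_arm([
  [[0.001, 0, 0, 0, 0], [0.002, 0, 0, 0, 0], [0.002, 0, 0, 0, 0]],
])

```text
time_s: 12.07
ee_pos: [511.5, -45.8, 71.0]
ee_rot: [180.0, -0.1, 83.4]
force: [0.2, 0.6, -0.7]
gripper_width: 0.5
```

```bash
python3 look.py 6
```

```text
12.0667 [511.5 -45.8  71. ] rail [  0.2 -29.2  71. ] [ 0.2  0.6 -0.7]
```

View pics/c6.png

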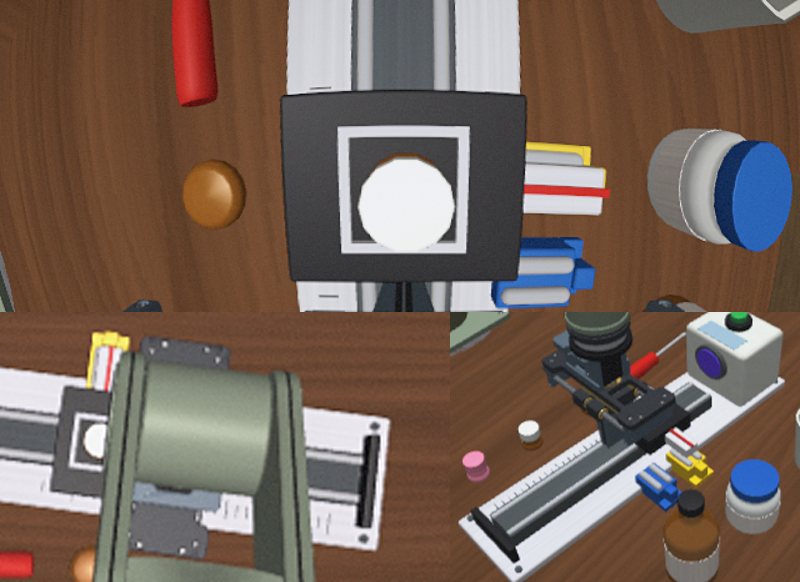

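Call:
jog_arm([
  [[-0.004, 0, 0, 0, 0], [-0.012, 0, 0, 0, 0], [-0.025, 0, 0, 0, 0], [-0.04, 0, 0, 0, 0], [-0.05, 0, -0.005, 0, 0], [-0.05, 0, -0.025, 0, 0], [-0.05, 0, -0.06, 0, 0], [-0.05, 0, -0.1, 0, 0], [-0.05, 0, -0.125, 0, 0], [-0.05, 0, -0.129, 0, 0], [-0.05, 0, -0.129, 0, 0]],
])

```text
time_s: 13.13
ee_pos: [506.5, -96.9, 202.1]
ee_rot: [179.7, 0.0, 83.3]
force: [0.1, 0.2, -0.6]
gripper_width: 0.1
```

```bash
python3 look.py 7; python3 - <<'E'
import cv2
w=cv2.imread('pics/wrist7.png'); cv2.imwrite('pics/w7z.png',cv2.resize(w[90:250,240:480],None,fx=3.3,fy=3.3,interpolation=cv2.INTER_CUBIC))
E
```

```text
13.1333 [506.5 -96.9 202.1] rail [  1.  -80.6 202.1] [ 0.1  0.2 -0.6]
```

View pics/c7.png

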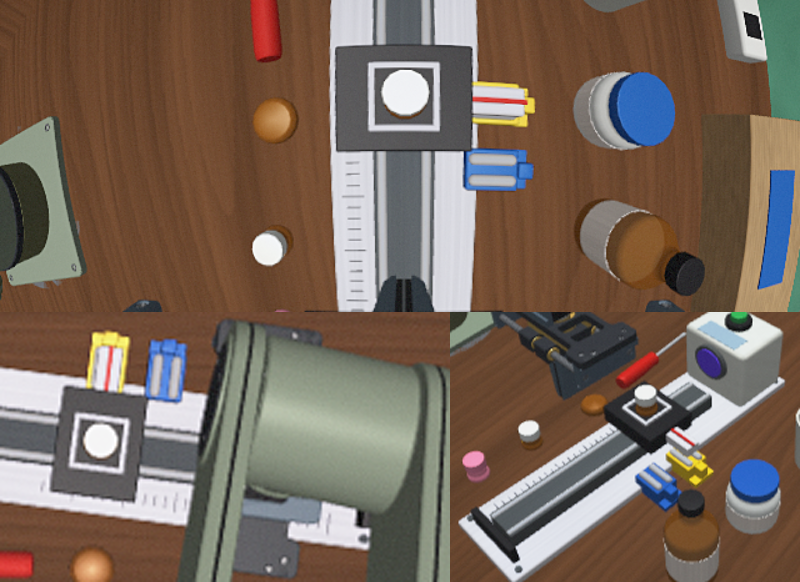

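View pics/w7z.png

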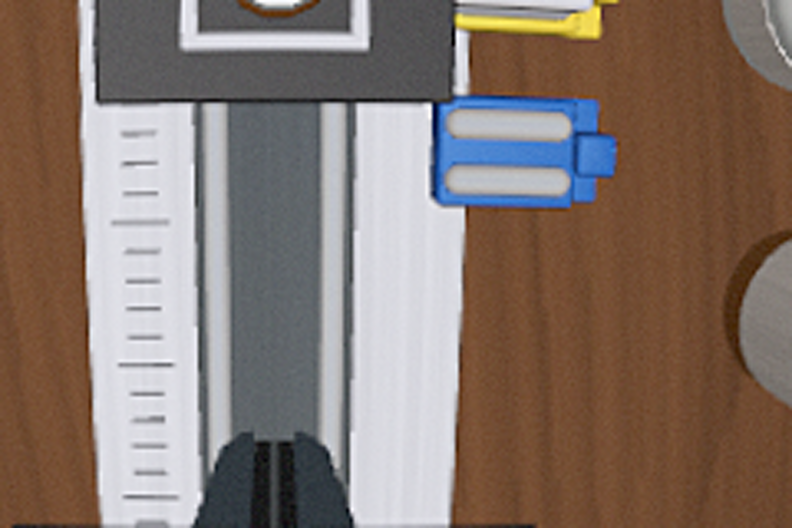

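```bash
python3 - <<'E'
from go import *
w=cv2.imread('pics/wrist7.png'); cv2.imwrite('pics/w7y.png',cv2.resize(w[55:155,360:440],None,fx=6,fy=6,interpolation=cv2.INTER_CUBIC))
for l,u,v,z in [('red',500,99.5,54),('tailL',337,148,72),('tailR',470,149,72),('frontL',336,46,72),('frontR',477,47,72),('blue',492,170,35)]:
    x=wray(u*.8,v*250/312,z); print(l,Inv(P,x).round(1))
for l,u,v,z in [('top red',109,362-312,54),('frontT',64,387-312,72),('tailT',147,397-312,72),('frontB',52,491-312,72),('tailB',136,500-312,72)]:
    x=ray('top',u*200/450+280,v*120/270+170,z); print(l,Inv(P,x).round(1))
E
```

```text
red [73.  32.9 54. ]
tailL [-49.1  -6.   72. ]
tailR [46.8 -6.7 72. ]
frontL [-49.6  70.1  72. ]
frontR [51.7 69.5 72. ]
blue [ 72.1 -24.3  35. ]
top red [78.9 31.6 54. ]
frontT [47.8 70.2 72. ]
tailT [48.6 -7.6 72. ]
frontB [-49.   68.3  72. ]
tailB [-47.2  -9.4  72. ]
```

View pics/w7y.png

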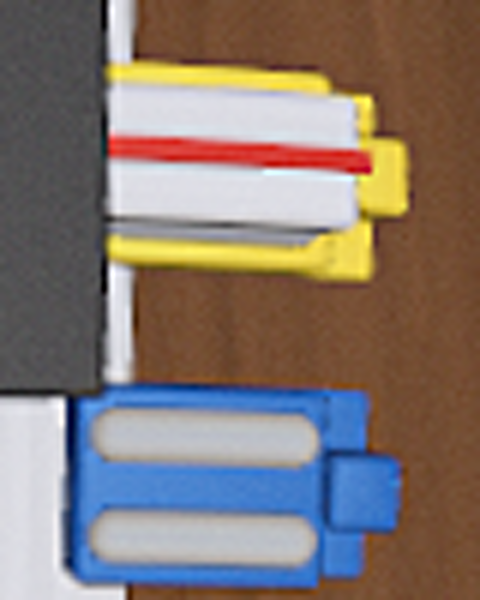

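Call:
jog_arm([
  [[0.01, 0, 0, 0, 0], [0.035, 0, 0, 0, 0], [0.07, 0, 0, 0, 0], [0.105, 0, 0, 0, 0], [0.14, 0, 0, 0, 0], [0.175, 0, 0, 0, 0], [0.21, 0, 0, 0, 0], [0.24, 0, 0, 0, 0], [0.24, 0, 0, 0, 0], [0.24, 0, 0, 0, 0]],
])

```text
time_s: 14.12
ee_pos: [532.4, 143.9, 198.3]
ee_rot: [-179.8, 0.1, 83.6]
force: [0.7, 0.7, 0.0]
gripper_width: 0.6
```

```bash
python3 look.py 8; python3 - <<'E'
from go import *
print(env.look_for('wrist','start_top'))
E
```

```text
14.1167 [532.4 143.9 198.3] rail [ -0.9 161.6 198.3] [0.7 0.7 0. ]
[{'xyz': [540.7, 202.7, 145.7], 'conf': 0.9}, {'xyz': [541.0, 191.8, 122.4], 'conf': 0.22}]
```

View pics/wrist8.png

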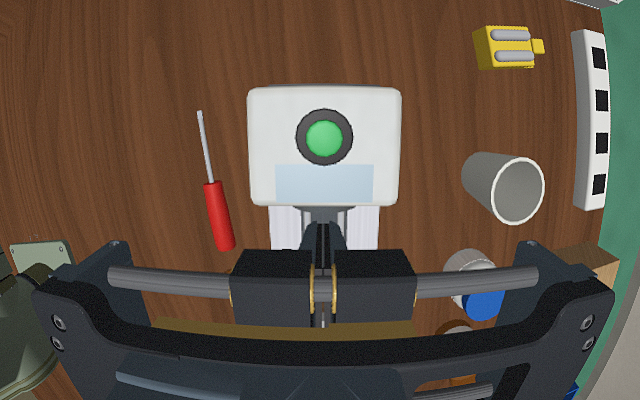

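View pics/scene8.png

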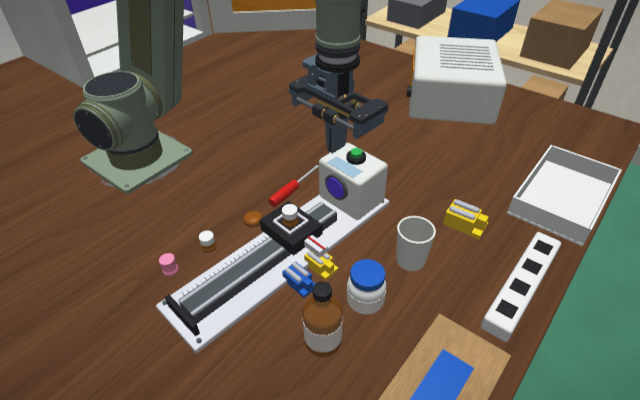

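```bash
python3 - <<'E'
from go import *
x=wray(324,138,144); print(x, Inv(P,x))
s=env.state(); print(s['ee_pos'],s['ee_rot'])
E
```

```text
[541.09927318 202.23501272 144.        ] [  1.06055251 220.51833631 144.        ]
[532.87545772 141.25600491 199.42515454] [-1.79933452e+02  3.45150601e-02  8.33035387e+01]
```

Call:
jog_arm([
  [[0.015, 0.0005, 0, 0, 0], [0.035, 0.0005, 0, 0, 0], [0.053, 0.0005, 0.005, 0, 0], [0.0615, 0.0005, 0.015, 0, 0], [0.0615, 0.0005, 0.025, 0, 0], [0.0615, 0.0005, 0.032, 0, 0], [0.0615, 0.0005, 0.035, 0, 0], [0.0615, 0.0005, 0.035, 0, 0]],
])

```text
time_s: 14.98
ee_pos: [540.1, 202.1, 163.6]
ee_rot: [-179.9, 0.1, 83.3]
force: [-0.2, -0.7, -0.0]
gripper_width: 0.6
```

```bash
python3 look.py 9; python3 -c "
import cv2
a=cv2.imread('pics/scene9.png')[60:220,270:420];b=cv2.imread('pics/wrist9.png')[100:260,240:400]
cv2.imwrite('pics/d9.png',cv2.hconcat([cv2.resize(a,(400,420)),cv2.resize(b,(400,420))]))"
```

```text
14.9833 [540.1 202.1 163.6] rail [1.000e-01 2.203e+02 1.636e+02] [-0.2 -0.7 -0. ]
```

View pics/d9.png

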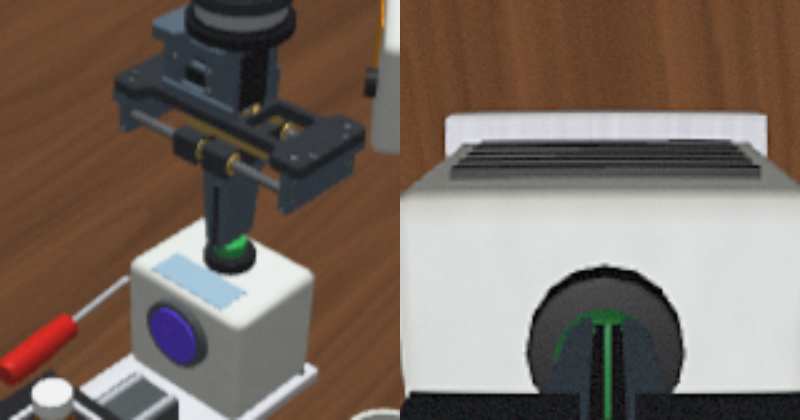

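Fingertips are over the button. Press.

Call:
jog_arm([
  [[0, 0, 0.002, 0, 0], [0, 0, 0.004, 0, 0], [0, 0, 0.006, 0, 0], [0, 0, 0.007, 0, 0]],
])

```text
time_s: 15.47
ee_pos: [541.2, 203.1, 158.3]
ee_rot: [179.9, -0.0, 83.4]
force: [-0.6, -1.1, 2.5]
gripper_width: 0.3
```

Call:
jog_arm([
  [[0, 0, 0.001, 0, 0], [0, 0, 0.002, 0, 0], [0, 0, 0.002, 0, 0]],
])

```text
time_s: 15.72
ee_pos: [541.2, 203.1, 156.3]
ee_rot: [179.9, -0.0, 83.4]
force: [0.2, -2.0, 4.2]
gripper_width: 0.4
```

Call:
jog_arm([
  [[0, 0, 0.001, 0, 0], [0, 0, 0.002, 0, 0], [0, 0, 0.002, 0, 0]],
])

```text
time_s: 15.97
ee_pos: [541.2, 203.1, 155.2]
ee_rot: [179.9, -0.0, 83.4]
force: [-1.7, -1.5, 9.9]
gripper_width: 0.6
```

Call:
jog_arm([
  [[0, 0, 0.001, 0, 0], [0, 0, 0.0015, 0, 0], [0, 0, 0.0015, 0, 0]],
])

```text
time_s: 16.22
ee_pos: [541.3, 203.2, 155.1]
ee_rot: [179.9, -0.0, 83.4]
force: [-2.8, -1.8, 16.6]
gripper_width: 0.5
```

```bash
python3 -c "
from h import *
a=env.grab_frame('scene')[:,:,::-1][60:220,270:420]
cv2.imwrite('pics/d10.png',cv2.resize(a,(500,533),interpolation=cv2.INTER_CUBIC))"
```

```text
(no output)
```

View pics/d10.png

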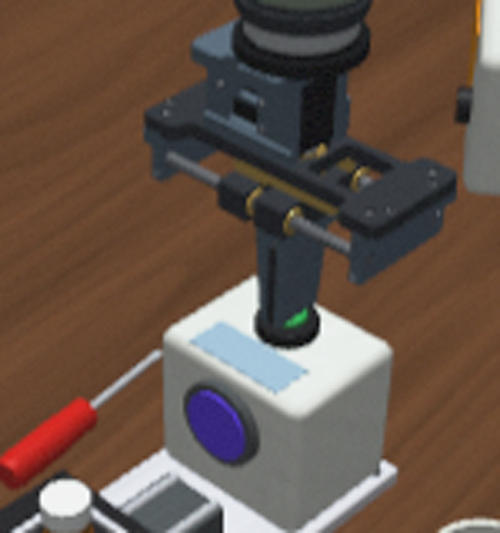

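Call:
jog_arm([
  [[0, 0, -0.003, 0, 0], [0, 0, -0.008, 0, 0], [0, 0, -0.015, 0, 0], [0, 0, -0.03, 0, 0], [0, 0, -0.06, 0, 0], [0, 0, -0.09, 0, 0], [-0.02, -0.01, -0.11, 0, 0], [-0.05, -0.03, -0.12, 0, 0], [-0.06, -0.04, -0.12, 0, 0], [-0.06, -0.04, -0.12, 0, 0], [-0.06, -0.04, -0.12, 0, 0]],
])

```text
time_s: 17.18
ee_pos: [493.8, 148.3, 272.5]
ee_rot: [-180.0, -0.1, 83.3]
force: [0.1, 1.2, 0.3]
gripper_width: 0.6
```

```bash
python3 look.py 11; python3 - <<'E'
from go import *
for l in ['start_top']:
    for c in ['wrist','scene']: print(c,l,[(np.round(x['xyz'],0).tolist(),round(x['conf'],2)) for x in env.look_for(c,l)[:2]])
a=cv2.imread('pics/top11.png')[100:300,190:440]
cv2.imwrite('pics/t11.png',cv2.resize(a,(750,600),interpolation=cv2.INTER_CUBIC))
E
```

```text
17.1833 [493.8 148.3 272.5] rail [-39.7 161.5 272.5] [0.1 1.2 0.3]
wrist start_top [([540.0, 204.0, 147.0], 0.87)]
scene start_top [([546.0, 0.0, 69.0], 0.73), ([544.0, 200.0, 147.0], 0.54)]
```

View pics/t11.png

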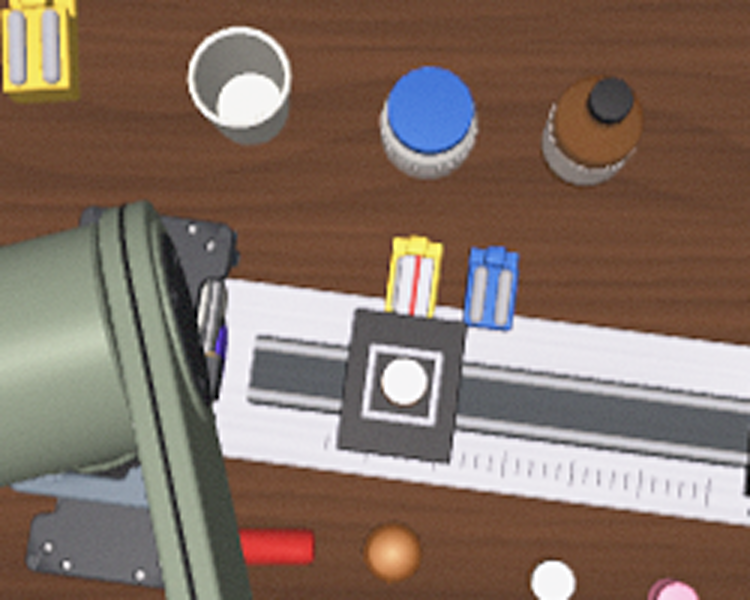

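View pics/scene11.png

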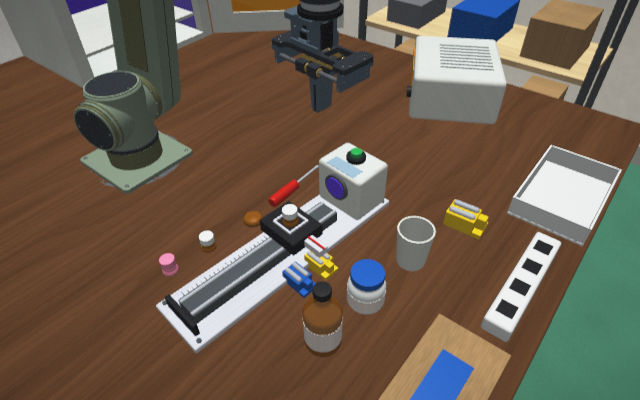

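```bash
python3 -c "
from workcell import env
print(env.job_done(), env.state()['time_s'])"
```

```text
the job is handed in; nothing more can be done
the job is handed in; nothing more can be done
```

I pushed the carriage with closed fingertips through the blue clamp into the yellow clamp's notch, then pressed the green start button fully and let it come back up. I then handed the job in, with the last clock reading at about 17 s of the 56 s allowed.

**Carriage:**
- The push rose to about 14 N at the yellow clamp, then dropped to zero as the carriage ran ahead of the fingers into the notch.
- The wrist and top cameras put the mark at rail y about 32 to 33 mm. The yellow notch measured about 33 mm.
- I stopped pushing at the click, so it did not go beyond the yellow clamp.

**Button:**
- It bottomed out after about 6 mm, with the force climbing to about 17 N and no further movement.
- After release the wrist network reported its top at 147 mm (144 mm expected, about 4 mm accuracy), so it is back up.

**Bench:**
- In the last pictures the sample jar stands upright in the nest.
- By eye, everything else in view is where it started. I did not re-measure those positions.
- The robot is clear of everything.

**Disagreements in the checks:**
- In the last scene picture the network's first answer for the button was wrong (it pointed at the carriage). Its second answer agreed with the wrist camera.
- The cameras differ by 1 to 3 mm on the mark and button positions.

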